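# Lay the covers on the gear housings for the screwdriving station

### The job

Get the fixture ready for the screwdriver: lay on each of the four open blue gear housings its own aluminium cover, the one with the same outline and size, so that the pegs or spigot under it drop into the mouth, its outline lines up with the housing's and it sits flat on the rim. The yellow plastic transit caps are not wanted, so leave them lying where they are.

Things in the scene. Friction and masses are not known exactly. Their poses are not given: they have to be found in the camera images.
- cover_square_large_mid (a point): Loose bare-aluminium large square cover, 76 x 76 mm, 0.1 to 0.25 kg. 48 mm tall: 4 tapered pegs below 12 mm, plate 8 mm, then a 34 x 34 mm square hub, 28 mm tall, to grip, centred on top. Point: on the centre line, half-way up, 4 mm above the plate's top face. z up. Same after a 90 degree turn and fits either way.
- housing_square_large: Blue large square gear housing with bright rim, fixed on the black plate: 76 x 76 mm, 45 mm tall, open top (mouth 62 x 62 mm). Origin: centre of underside, z up. Its cover's 4 tapered pegs fit the mouth with 2 to 3 mm play; seated, the cover's point is 57 mm above this origin.
- cover_square_small_mid (a point): Loose bare-aluminium small square cover, 58 x 58 mm, 0.1 to 0.25 kg. 48 mm tall: 4 tapered pegs below 12 mm, plate 8 mm, then a 26 x 26 mm square hub, 28 mm tall, to grip, centred on top. Point: on the centre line, half-way up, 4 mm above the plate's top face. z up. Same after a 90 degree turn and fits either way.
- housing_square_small: Blue small square gear housing with bright rim, fixed on the black plate: 58 x 58 mm, 45 mm tall, open top (mouth 44 x 44 mm). Origin: centre of underside, z up. Its cover's 4 tapered pegs fit the mouth with 2 to 3 mm play; seated, the cover's point is 57 mm above this origin.
- cover_oblong_mid (a point): Loose bare-aluminium oblong cover, 100 (x) x 56 (y) mm, 0.1 to 0.25 kg. 48 mm tall: 4 tapered pegs below 12 mm, plate 8 mm, then a 40 (x) x 26 (y) mm rectangular hub, 28 mm tall, to grip, centred on top. Point: on the centre line, half-way up, 4 mm above the plate's top face. z up. Same after a 180 degree turn and fits either way.
- housing_oblong: Blue oblong gear housing with bright rim, fixed on the black plate: 100 (x) x 56 (y) mm, 45 mm tall, open top (mouth 86 x 42 mm). Origin: centre of underside, z up. Its cover's 4 tapered pegs fit the mouth with 2 to 3 mm play; seated, the cover's point is 57 mm above this origin.
- cover_oval_mid (a point): Loose bare-aluminium two-eared oval cover, 100 (x) x 66 (y: round body, ears 22 wide) mm, 0.1 to 0.25 kg. 48 mm tall: tapered spigot below 12 mm, plate 8 mm, then a 30 mm round hub, 28 mm tall, to grip, centred on top. Point: on the centre line, half-way up, 4 mm above the plate's top face. z up; x through the ears. Same after a 180 degree turn and fits either way.
- housing_oval: Blue two-eared oval gear housing with bright rim, fixed on the black plate: 100 (x) x 66 (y: round body, ears 22 wide) mm, 45 mm tall, open top (mouth round, 52 mm). Origin: centre of underside, z up; x through the ears. Its cover's tapered spigot fits the mouth with 2 to 3 mm play; seated, the cover's point is 57 mm above this origin.
- cap_square_mid (a point): Loose yellow plastic transit cap, square, 74 x 74 mm, 10 mm thick with a 30 x 8 mm pull tab 18 mm tall on top. Not wanted: leave it lying. This point is on its centre line, 14 mm above its underside, half-way up; x along the tab.
- cap_oval_mid (a point): Loose yellow plastic transit cap, two-eared oval, 100 x 66 mm, 10 mm thick with a 30 x 8 mm pull tab 18 mm tall on top. Not wanted: leave it lying. This point is on its centre line, 14 mm above its underside, half-way up; x along the tab.
There are look-alikes about, which are no part of the job. What is shaped like the part that bears cover_square_small_mid but green or purple is not meant.

How it is judged:
By the outcome, as a careful person would: the job done as asked, in the order asked, and still so for the second after the job is handed in, with the robot touching nothing.
It also fails if it takes over 96 s, if anything falls off the work surface, if the arm or the gripper's body presses on something with over 40 N, if the wrist force passes 120 N, or if a joint passes its speed limit or range.

### The arm

A 7-joint arm with a two-finger parallel gripper is mounted at the origin on the work surface. World frame = base frame: x ahead of the robot, y to its left, z up, the work surface at z = 0. Lengths are in m, angles in rad, forces in N, time in s.
With the tool pointing down it reaches from about 0.425 to 0.925 m from the base axis. Payload 6.8 kg.
Tool frame: the origin (TCP) lies at the very end of the fingers, on their centre line; the grasp point (between the pads) lies 19 mm behind it; z points along the fingers, y is the line along which they close (so a half turn about z gives the same grasp; the last joint's range is limited). The gripper opens to 85 mm and grips with 20 to 120 N. Pads are 22 mm wide; open, the fingers measure 114 mm over their backs; the gripper's body (76 mm by 85 mm) begins 54 mm behind the grasp point. The pads swing forward as they close: fully open they stand 13 mm farther back than shut.
Start: joints at [1.072, 0.477, 0.022, 1.555, -0.011, 1.109, -0.083], TCP at [0.257, -0.624, 0.231] pointing down, gripper open.
Joint ranges: [-2.96, 2.96], [-0.34, 2.1], [-1.41, 1.46], [0.24, 2.44], [-1.37, 4.51], [0.17, 1.92], [-2.96, 2.96]. Speed limits (rad/s): [2.39, 2.39, 3.14, 3.14, 3.14, 3.14, 3.14].

### API

Orientations are given as a unit quaternion [w, x, y, z].
In Python, from station import readout, viewer, bot gives the robot as it stands. The module is installed in compiled form; this text tells all that it offers.
- The arm moves only by the shell command python3 -m handwheel 'ROWS' [FORCE]. ROWS is JSON, a list of rows, each a list of 3 entries, a list of its own where there are three numbers: the shift along the tool's x, y, z in mm, then the turn, a rotation vector about the tool's x, y, z in degrees, then the gripper command: -1 is fully open, 1 is shut, values between are in proportion. In form: [[[x, y, z], [ax, ay, az], grip], ...]. A call has 1 to 20 rows; each row is the pose to reach, as a shift and turn from the pose commanded when the call began, along the tool's axes at that moment; what a row does not reach only later rows make up. A row lasts 1/12 s, in which the tool goes at most 41.7 mm and 7.16 degrees, less where a joint would pass 70% of its speed; a pose out of reach is approached as far as the arm can. A call with a gripper value outside its range is refused whole. The fingers move at their own pace and stop on an object; FORCE is the grip in N (left out, the last holds). Time passes only in rows, so rows that repeat a pose let the fingers close. It gives the time, the measured TCP pose, the force and the opening at its end, in the units of the state.
- readout.get_obs(): the state, without advancing time (a new reading comes with each control period).
- viewer.read_camera(name): name is "scene" or "top" or "wrist"; returns a dict with "frame" (480x640x3 uint8, red, green, blue), "fx", "fy", "cx", "cy" (pixels), "rvec" (rotation vector, rad) and "tvec" (3), from world to camera coordinates, as OpenCV has them; the wrist camera has in their place "tool_from_camera" (4x4, takes a point from camera to tool coordinates, whose origin is the TCP and whose axes are the flange's). Camera axes: x right, y down, z forward; pixel columns grow to the right and rows downward; lengths in m; the calibration is good to about 2 mm. A picture is of the moment at which its call begins: read the wrist's pose just before it. There is no depth.
- bot.hand_in(): hands the job in, once; it reports no verdict.
Trained networks look in a picture, given as the dict that the camera call returned (one of the last four; its "shot" number tells which), for a name from the list of things; names that differ only in an ending like _2 or _b are one class to them, and where a whole thing is asked for, a point or a joint stands for the part that bears it (a point fixed in the world has none). Each returns a list of dicts, best first, with "score" (0 to 1); they miss things now and then, are a little off and sometimes report something else, mostly with a low value. They report only what shows in the picture. A call takes as long as a camera call. They do not tell look-alikes from the thing itself.
- viewer.search_frame(picture, target): "rect" ([centre column, centre row, width, height] in pixels, round what is visible of it).
- viewer.outline_of(picture, target): "mask" (480x640 bool, what is visible of it) and "rect" ([centre column, centre row, width, height] in pixels, round what is visible of it).
The state is a dict: "t": time; "q": joint angles; "joint_vel": joint speeds; "joint_torque": joint torques, N m; "eef_pos": TCP position; "tool_rot": TCP orientation; "contact_force": force on the tool from outside, world axes, zero at the start; "torque": the same for the moment, N m; "gripper_width": opening from 0.0 (shut) to 1.0 (fully open).
Only numpy, scipy, OpenCV 4.12 (cv2) and the standard library are available. Lean on these libraries where they do the work, as an engineer would, in place of code of your own. Each camera call takes 0.05 s, during which the arm holds its last target. There are 200 camera calls.

## Working session

There is one attempt and no reset: what is moved stays moved. The work goes in short steps, Python scripts to look and compute and a shell command to move; the robot and the scene stay as the last step left them, time stands still between calls to the robot, and variables do not carry over. Pictures are saved under pics/ and viewed, on a budget of 14 in all, crops included, one or two more only if the job needs it, and the job is handed in when it is done.

```bash
mkdir -p pics
python3 - <<'E'
from station import readout, viewer, bot
import cv2,numpy as np
for n in ["scene","top"]:
    p=viewer.read_camera(n)
    cv2.imwrite(f"pics/{n}0.png",p["frame"][:,:,::-1])
    np.savez(n+"0.npz",**{k:v for k,v in p.items()})
    R=cv2.Rodrigues(np.array(p["rvec"]))[0]; print(n,-R.T@np.array(p["tvec"]),p["fx"],p["cx"],p["cy"]); print(R.round(3))
    for t in ["cover_square_large_mid","cover_square_small_mid","cover_oblong_mid","cover_oval_mid","housing_square_large","housing_square_small","housing_oblong","housing_oval","cap_square_mid","cap_oval_mid"]:
        print(n,t,[(np.round(d["rect"]).astype(int).tolist(),round(d["score"],2)) for d in viewer.search_frame(p,t)][:4])
print(readout.get_obs())
E
```

```text
scene [1.40523569 0.32194477 0.87371391] 486.20053637142456 324.50502120024254 247.0348291633831
[[-0.382  0.924  0.008]
 [ 0.574  0.243 -0.782]
 [-0.725 -0.294 -0.623]]
scene cover_square_large_mid [([207, 264, 30, 22], 0.79)]
scene cover_square_small_mid [([232, 236, 25, 22], 0.86), ([252, 206, 22, 24], 0.63), ([185, 233, 25, 21], 0.58), ([221, 200, 33, 23], 0.54)]
scene cover_oblong_mid [([287, 290, 28, 28], 0.94)]
scene cover_oval_mid [([249, 277, 24, 27], 0.56)]
scene housing_square_large [([448, 278, 45, 36], 0.9)]
scene housing_square_small [([438, 311, 37, 37], 0.82)]
scene housing_oblong [([394, 263, 34, 42], 0.73)]
scene housing_oval [([377, 300, 44, 42], 0.57)]
scene cap_square_mid [([274, 248, 37, 20], 0.97)]
scene cap_oval_mid [([311, 262, 22, 24], 0.88)]
top [ 0.23876079 -0.04651312  1.10409486] 491.68928794067443 317.7837165165101 239.02756850227416
[[-0.184 -0.983 -0.005]
 [-0.96   0.181 -0.216]
 [ 0.213 -0.035 -0.976]]
top cover_square_large_mid [([420, 168, 42, 42], 0.74)]
top cover_square_small_mid [([504, 278, 35, 32], 0.98), ([491, 199, 25, 22], 0.84), ([433, 224
[... 577 characters left out ...]
.07188301,  0.47700741,  0.02242984,  1.555411  , -0.01152067,
        1.10931804, -0.08308295]), 'joint_vel': array([-3.29869336e-04,  6.69782161e-05, -1.48784900e-04, -1.04874622e-03,
       -5.50340062e-04, -5.55690808e-04,  9.55493308e-04]), 'joint_torque': array([-1.56398305e-04, -5.96330631e+01,  1.60647031e+00, -2.81544685e+01,
        1.25095277e-02,  1.75158235e-03,  5.97744975e-05]), 'eef_pos': array([ 0.25713025, -0.62411165,  0.23129885]), 'tool_rot': array([-9.61025362e-06,  9.80972663e-01,  1.94145909e-01,  6.64809251e-06]), 'contact_force': array([ 0.44389474, -0.18034274,  0.19378292]), 'torque': array([0.01800094, 0.00067696, 0.04452785]), 'gripper_width': 1.002837653817973}
```

View pics/top0.png

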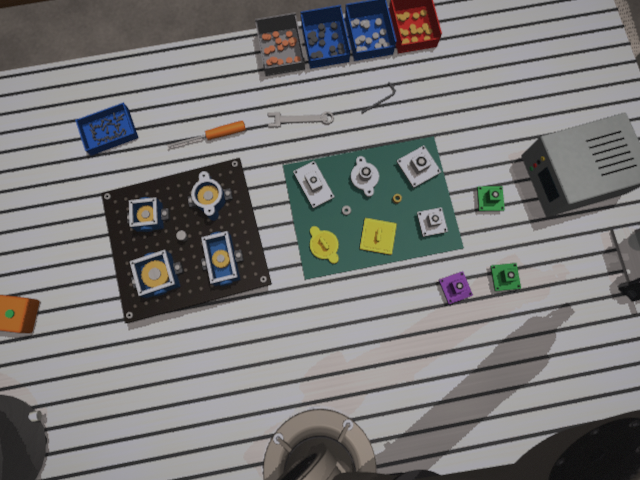

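View pics/scene0.png

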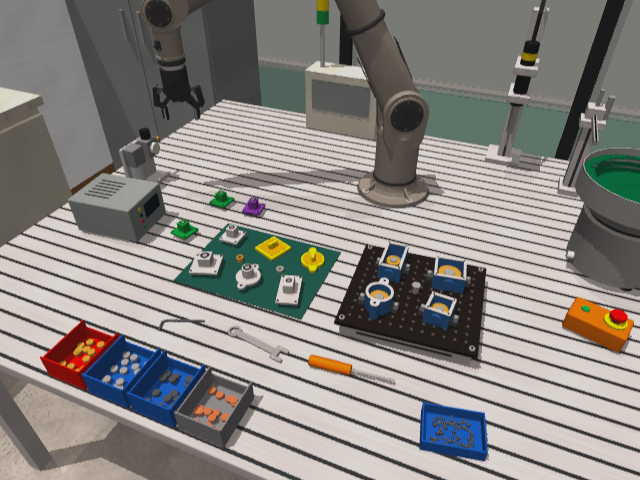

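Look-alikes in the top view:
- Small square cover: grey at (433,222) is the one wanted. Green at (490,198) and (505,278) and purple at (455,288) are look-alikes.
- Large square: grey at (420,167), not the yellow cap at (379,237).
- Oval: grey at (366,176), not the yellow cap at (324,245).
- Oblong: grey at (313,184).
- Housings: large square (153,273), small square (146,214), oblong (221,259), oval (207,195).

```bash
cat > h.py <<'E'
import numpy as np,cv2
from scipy.spatial.transform import Rotation as Ro
from station import readout, viewer, bot
def toolT():
    o=readout.get_obs(); q=o["tool_rot"]; T=np.eye(4)
    T[:3,:3]=Ro.from_quat([q[1],q[2],q[3],q[0]]).as_matrix(); T[:3,3]=o["eef_pos"]; return T
def shot(n,name=None):
    T=toolT(); p=viewer.read_camera(n)
    if n=="wrist": C=T@np.array(p["tool_from_camera"])
    else:
        R=cv2.Rodrigues(np.array(p["rvec"],float))[0]; C=np.eye(4); C[:3,:3]=R.T; C[:3,3]=-R.T@np.array(p["tvec"]).ravel()
    p["C"]=C; p["T"]=T
    if name: cv2.imwrite(f"pics/{name}.png",p["frame"][:,:,::-1])
    return p
def ray(p,u):
    d=p["C"][:3,:3]@np.array([(u[0]-p["cx"])/p["fx"],(u[1]-p["cy"])/p["fy"],1]); return p["C"][:3,3],d
def atz(p,u,z):
    o,d=ray(p,u); return (o+d*(z-o[2])/d[2])[:2]
def proj(p,X):
    Y=(np.asarray(X)-p["C"][:3,3])@p["C"][:3,:3]
    return np.c_[p["fx"]*Y[:,0]/Y[:,2]+p["cx"],p["fy"]*Y[:,1]/Y[:,2]+p["cy"]]
def tri(pu):
    A=np.zeros((3,3));b=np.zeros(3)
    for p,u in pu:
        o,d=ray(p,u);d=d/np.linalg.norm(d);M=np.eye(3)-np.outer(d,d);A+=M;b+=M@o
    return np.linalg.solve(A,b)
E
python3 - <<'E'
from h import *
a=shot("top");b=shot("scene");w=shot("wrist","w0")
print(np.array(w["tool_from_camera"]).round(4),w["fx"],w["cx"],w["cy"])
for n,u in dict(oblong=(313,180),oval=(366,172),large=(421,161),small=(434,219)).items(): print(n,atz(a,u,.050).round(3))
# housings triangulated by detected rect centres
for t in ["housing_square_large","housing_square_small","housing_oblong","housing_oval"]:
    u=viewer.search_frame(a,t)[0]["rect"][:2];v=viewer.search_frame(b,t)[0]["rect"][:2]
    print(t,tri([(a,u),(b,v)]).round(3))
for nm,u,v in [("platecorners",(106,196),(370,247)),("",(129,315),(487,266)),("",(237,161),(342,325))]: print(nm,tri([(a,u),(b,v)]).round(3))
f=cv2.resize(a["frame"][130:310,270:530],None,fx=3,fy=3,interpolation=cv2.INTER_CUBIC);cv2.imwrite("pics/crop1.png",f[:,:,::-1])
E
```

```text
[[-7.000e-04 -9.648e-01 -2.630e-01  6.670e-02]
 [ 1.000e+00 -5.000e-04 -8.000e-04  5.000e-04]
 [ 7.000e-04 -2.630e-01  9.648e-01 -1.423e-01]
 [ 0.000e+00  0.000e+00  0.000e+00  1.000e+00]] 393.1628258918368 316.4891359202485 241.10908774654624
oblong [ 0.604 -0.099]
oval [ 0.601 -0.22 ]
large [ 0.604 -0.348]
small [ 0.465 -0.345]
housing_square_large [0.452 0.267 0.069]
housing_square_small [0.583 0.271 0.067]
housing_oblong [0.459 0.129 0.062]
housing_oval [0.602 0.134 0.068]
platecorners [0.6   0.193 0.262]
 [0.377 0.344 0.063]
 [0.685 0.069 0.038]
```

View pics/crop1.png

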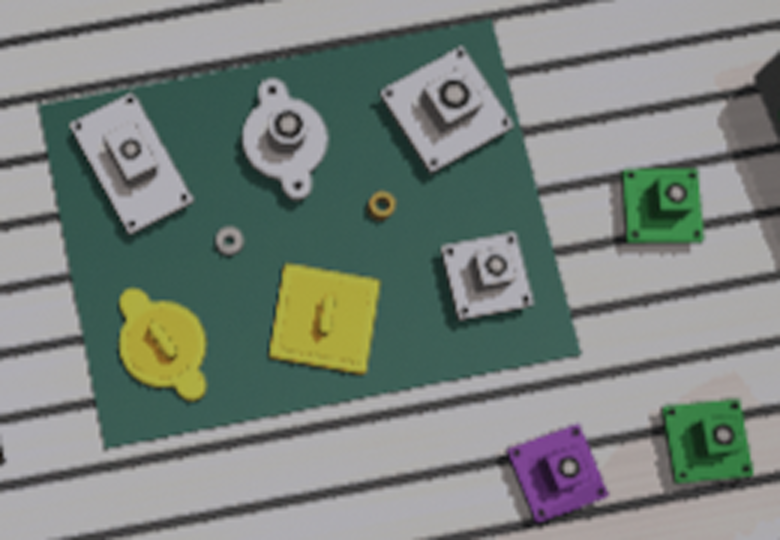

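The crop shows the four grey aluminium covers on the mat. The two yellow caps are there as well, and the green and purple look-alikes lie off the mat. I'll move over the mat and measure with the wrist camera.

```bash
R='[[400,-200,-60],[0,0,0],-1]'; python3 -m handwheel '[[[0,0,-60],[0,0,0],-1],[[0,0,-60],[0,0,0],-1],[[400,-200,-60],[0,0,0],-1],[[400,-200,-60],[0,0,0],-1],[[400,-200,-60],[0,0,0],-1],[[400,-200,-60],[0,0,0],-1],[[400,-200,-60],[0,0,0],-1],[[400,-200,-60],[0,0,0],-1],[[400,-200,-60],[0,0,0],-1],[[400,-200,-60],[0,0,0],-1],[[400,-200,-60],[0,0,0],-1],[[400,-200,-60],[0,0,0],-1],[[400,-200,-60],[0,0,0],-1],[[400,-200,-60],[0,0,0],-1],[[400,-200,-60],[0,0,0],-1],[[400,-200,-60],[0,0,0],-1]]' 40
python3 - <<'E'
from h import *
print(toolT().round(4))
w=shot("wrist","w1")
for t in ["cover_square_large_mid","cover_square_small_mid","cover_oblong_mid","cover_oval_mid"]:
    for d in viewer.outline_of(w,t)[:4]:
        m=d["mask"].astype(np.uint8); r=cv2.minAreaRect(np.argwhere(m)[:,::-1].astype(np.float32))
        print(t,round(d["score"],2),np.round(d["rect"]),m.sum(),np.round(r[0]),np.round(r[1]),round(r[2],1))
E
```

```text
t: 2.98
eef_pos: [0.5502, -0.2877, 0.2912]
tool_rot: [0.0, 0.981, 0.194, -0.0]
contact_force: [-0.6, -0.5, 0.5]
gripper_width: 0.999
[[ 9.249e-01  3.803e-01 -7.000e-04  5.502e-01]
 [ 3.803e-01 -9.249e-01 -7.000e-04 -2.877e-01]
 [-9.000e-04  4.000e-04 -1.000e+00  2.912e-01]
 [ 0.000e+00  0.000e+00  0.000e+00  1.000e+00]]
cover_square_large_mid 0.86 [391. 174.  80.  78.] 5543 [390. 174.] [76. 76.] 3.7
cover_square_small_mid 0.96 [464. 298.  69.  50.] 1326 [464. 308.] [54. 52.] 33.1
cover_square_small_mid 0.88 [394. 414.  47.  27.] 585 [393. 415.] [47. 16.] 24.8
cover_square_small_mid 0.76 [301. 398.  56.  49.] 1899 [301. 397.] [49. 41.] 11.3
cover_square_small_mid 0.17 [391. 172.  76.  81.] 5421 [390. 174.] [76. 74.] 3.5
cover_oblong_mid 0.76 [161.  72.  62. 116.] 6520 [160.  72.] [114.  61.] 90.0
cover_oval_mid 0.82 [276. 126.  67.  97.] 4165 [274. 124.] [87. 67.] 72.6
```

View pics/w1.png

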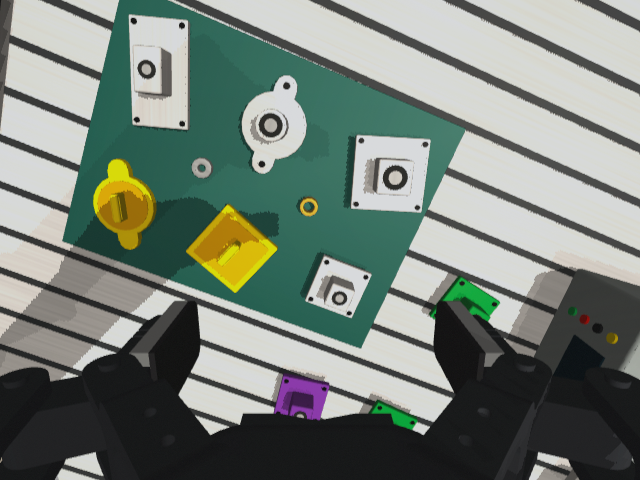

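The wrist view shows the large square cover at (390,174), oval at (272,125), oblong at (158,72) and small square at (339,286). I'll fit model silhouettes to get their poses.

```bash
cat > fit.py <<'E'
from h import *
from scipy.optimize import minimize
def rect(a,b): return np.array([[a,b],[-a,b],[-a,-b],[a,-b]])/2000.
def circ(r,x=0): t=np.linspace(0,2*np.pi,40,endpoint=False); return np.c_[r*np.cos(t)+x,r*np.sin(t)]/1000.
stad=np.r_[circ(11,39),circ(11,-39)]
out=dict(large=[rect(76,76)],small=[rect(58,58)],oblong=[rect(100,56)],oval=[circ(33),stad])
hub=dict(large=rect(34,34),small=rect(26,26),oblong=rect(40,26),oval=circ(15))
def cover(n,z=0.): return [(o,z+.012,z+.020) for o in out[n]]+[(hub[n],z+.020,z+.048)]
def sil(p,parts,s,S=4):
    m=np.zeros((480*S//4*1,640*S//4),np.uint8); x,y,t=s; R=np.array([[np.cos(t),-np.sin(t)],[np.sin(t),np.cos(t)]])
    for o,z0,z1 in parts:
        q=o@R.T+[x,y]; X=np.r_[np.c_[q,np.full(len(q),z0)],np.c_[q,np.full(len(q),z1)]]
        h=cv2.convexHull(proj(p,X).astype(np.float32))
        cv2.fillConvexPoly(m,np.round(h*16).astype(np.int32),1,cv2.LINE_8,4)
    return m
def fit(p,parts,mask,s0,ignore=None):
    k=np.ones(mask.shape,bool) if ignore is None else ~ignore
    m=mask.astype(bool)&k
    def f(v):
        s=[v[0]/1000,v[1]/1000,v[2]/57.3]; a=sil(p,parts,s).astype(bool)&k
        return 1-(a&m).sum()/max(1,(a|m).sum())
    best=None
    for dt in (-6,0,6):
        v0=np.array([s0[0]*1000,s0[1]*1000,s0[2]+dt])
        r=minimize(f,v0,method="Nelder-Mead",options=dict(initial_simplex=v0+np.array([[0,0,0],[5,0,0],[0,5,0],[0,0,5]]),xatol=.05,fatol=1e-5))
        r=minimize(f,r.x,method="Nelder-Mead",options=dict(initial_simplex=r.x+np.array([[0,0,0],[2,0,0],[0,2,0],[0,0,2]]),xatol=.05,fatol=1e-5))
        if best is None or r.fun<best.fun: best=r
    return best.x,1-best.fun
def greymask(p,seed,lo=60):
    f=p["frame"].astype(int); r,g,b=f[...,0],f[...,1],f[...,2]
    m=((g-r)<12)&(f.max(2)>lo)&((r-b)<40)
    m=m.astype(np.uint8); n,l=cv2.connectedComponents(m); m=(l==l[seed[1],seed[0]]).astype(np.uint8)
    c,_=cv2.findContours(m,cv2.RETR_EXTERNAL,cv2.CHAIN_APPROX_NONE); return cv2.drawContours(np.zeros_like(m),c,-1,1,-1)
E
cat > covers.py <<'E'
from fit import *
w=shot("wrist"); v=w["frame"].copy()
T=w["T"]; yaw=np.degrees(np.arctan2(T[1,0],T[0,0])); print("tcp",T[:3,3].round(4),"yaw",yaw.round(2))
for n,seed,t0 in [("large",(360,150),20),("small",(355,277),0),("oblong",(175,90),20),("oval",(255,135),-40)]:
    m=greymask(w,seed); s,i=fit(w,cover(n),m,(*atz(w,seed,.02),t0)); print(n,s.round(2),"iou",round(i,3),m.sum())
    c,_=cv2.findContours(sil(w,cover(n),(s[0]/1000,s[1]/1000,s[2]/57.3)),cv2.RETR_EXTERNAL,cv2.CHAIN_APPROX_NONE); cv2.drawContours(v,c,-1,(255,0,0),1)
cv2.imwrite("pics/w2.png",v[:,:,::-1])
E
python3 covers.py
```

```text
tcp [ 0.5499 -0.2883  0.2914] yaw 22.25
large [ 603.19 -348.5    19.42] iou 0.976 5443
small [ 466.2  -347.81   -0.67] iou 0.954 2566
oblong [605.67 -98.67  17.39] iou 0.969 6510
oval [ 602.83 -219.72    2.58] iou 0.962 4155
```

View pics/w2.png

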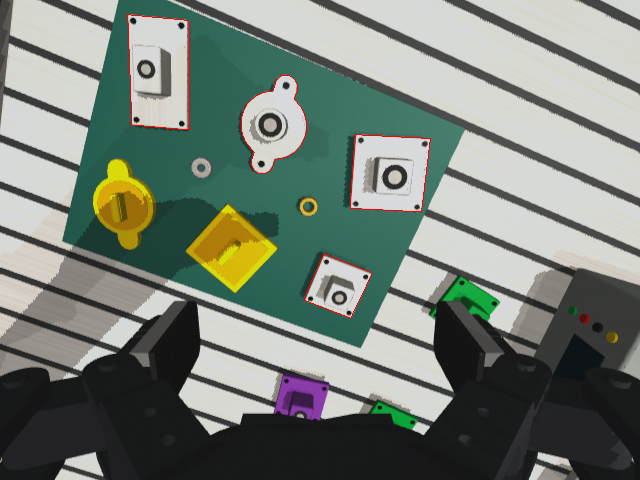

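```bash
python3 -m handwheel '[[[140,-460,-20],[0,0,0],-1],[[140,-460,-20],[0,0,0],-1],[[140,-460,-20],[0,0,0],-1],[[140,-460,-20],[0,0,0],-1],[[140,-460,-20],[0,0,0],-1],[[140,-460,-20],[0,0,0],-1],[[140,-460,-20],[0,0,0],-1],[[140,-460,-20],[0,0,0],-1],[[140,-460,-20],[0,0,0],-1],[[140,-460,-20],[0,0,0],-1],[[140,-460,-20],[0,0,0],-1],[[140,-460,-20],[0,0,0],-1],[[140,-460,-20],[0,0,0],-1],[[140,-460,-20],[0,0,0],-1],[[140,-460,-20],[0,0,0],-1],[[140,-460,-20],[0,0,0],-1]]'
python3 - <<'E'
from h import *
import pickle
w=shot("wrist","w3"); pickle.dump(w,open("w3.pkl","wb")); print(w["T"].round(4))
E
```

```text
t: 4.62
eef_pos: [0.5056, 0.1897, 0.3111]
tool_rot: [0.0, 0.981, 0.193, -0.0]
contact_force: [-0.8, 0.2, -0.9]
gripper_width: 1.001
[[ 9.258e-01  3.779e-01 -1.000e-04  5.056e-01]
 [ 3.779e-01 -9.258e-01 -9.000e-04  1.897e-01]
 [-4.000e-04  8.000e-04 -1.000e+00  3.111e-01]
 [ 0.000e+00  0.000e+00  0.000e+00  1.000e+00]]
```

View pics/w3.png

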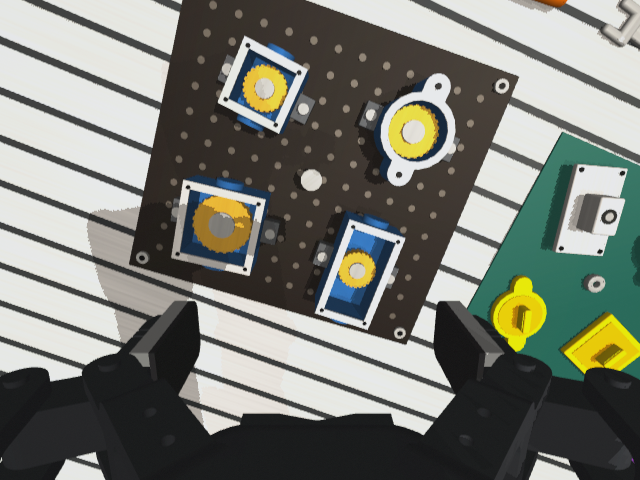

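Housings in this view are small square (263,86), oval (415,128), large square (222,226) and oblong (358,270). Next I'll fit their rims, with height as a free parameter.

```bash
cat > rims.py <<'E'
from fit import *
import pickle
mouth=dict(large=rect(62,62),small=rect(44,44),oblong=rect(86,42),oval=circ(26))
def ring(p,n,s,z):
    a=sil(p,[(o,z,z) for o in out[n]],s); b=sil(p,[(mouth[n],z,z)],s); return (a>0)&(b==0)
def fitrim(p,n,seed,t0,z=None,lo=150):
    f=p["frame"].astype(int); m=(f.min(2)>lo)&(f.max(2)-f.min(2)<40)
    zz=z or .064
    c0=atz(p,seed,zz); near=sil(p,[(o*1.25,zz,zz) for o in out[n]],(*c0,t0/57.3))>0
    def fun(v):
        zc=v[3]/1000 if z is None else z
        a=ring(p,n,(v[0]/1000,v[1]/1000,v[2]/57.3),zc); mm=m&near
        return 1-(a&mm).sum()/(a|mm).sum()
    best=None
    for dt in (-8,0,8):
        x=np.array([c0[0]*1000,c0[1]*1000,t0+dt,zz*1000][:3 if z else 4])
        for st in (4,2,1):
            r=minimize(fun,x,method="Nelder-Mead",options=dict(initial_simplex=np.vstack([x]+[x+st*e for e in np.eye(len(x))]),xatol=.03,fatol=1e-5)); x=r.x
        if best is None or r.fun<best.fun: best=r
    return best.x,1-best.fun
E
python3 - <<'E'
from rims import *
w=pickle.load(open("w3.pkl","rb"))
L=[("large",(220,227),14),("small",(263,85),0),("oblong",(361,272),90),("oval",(417,131),60)]
L=[("large",(220,227),14),("small",(263,85),0),("oblong",(361,272),0),("oval",(417,131),-10)]
for n,s,t in L:
    for lo in (110,150):
        x,i=fitrim(w,n,s,t,None,lo); print(n,lo,x.round(2),round(i,3))
    for z in (.061,.065): x,i=fitrim(w,n,s,t,z); print("   z",z,x.round(2),round(i,3))
E
```

```text
large 110 [452.07 268.79   8.48  92.74] 0.753
large 150 [452.05 268.87   8.32  92.95] 0.628
   z 0.061 [444.18 276.74   8.36] 0.398
   z 0.065 [445.29 275.72   8.42] 0.418
small 110 [586.67 273.15  -4.28  93.42] 0.783
small 150 [586.43 273.35  -4.53  91.06] 0.807
   z 0.061 [588.84 277.86  -4.72] 0.477
   z 0.065 [588.85 277.95  -4.35] 0.519
oblong 110 [459.31 126.03   3.25  93.08] 0.824
oblong 150 [458.47 125.67   3.08  91.28] 0.833
   z 0.061 [452.59 118.99   4.43] 0.449
   z 0.065 [453.38 119.49   4.6 ] 0.49
oval 110 [6.0349e+02 1.3192e+02 4.6000e-01 8.9290e+01] 0.739
oval 150 [6.0354e+02 1.3179e+02 5.0000e-02 8.8830e+01] 0.769
   z 0.061 [608.37 125.61  -2.19] 0.531
   z 0.065 [607.34 126.71  -1.15] 0.561
```

```bash
cat > go.py <<'E'
import sys
from h import *
T=toolT(); x,y,z,yaw=map(float,sys.argv[1:5])
d=T[:3,:3].T@(np.array([x,y,z])/1000-T[:3,3])*1000
R=np.array([[np.cos(yaw/57.2958),np.sin(yaw/57.2958),0],[np.sin(yaw/57.2958),-np.cos(yaw/57.2958),0],[0,0,-1]])
print("shift",d.round(1),"turn",np.degrees(Ro.from_matrix(T[:3,:3].T@R).as_rotvec()).round(2))
E
cat > chk.py <<'E'
from rims import *
# overlay of rims on w3
w=pickle.load(open("w3.pkl","rb")); v=w["frame"].copy()
for n,s,t in [("large",(220,227),9),("small",(263,85),-4),("oblong",(361,272),3),("oval",(417,131),0)]:
    x,i=fitrim(w,n,s,t,.092,125); print(n,x.round(2),round(i,3))
    m=ring(w,n,(x[0]/1000,x[1]/1000,x[2]/57.3),.092).astype(np.uint8)
    c,_=cv2.findContours(m,cv2.RETR_LIST,cv2.CHAIN_APPROX_NONE); cv2.drawContours(v,c,-1,(255,0,0),1)
cv2.imwrite("pics/w4.png",cv2.resize(v[0:350,110:490],None,fx=2,fy=2,interpolation=cv2.INTER_NEAREST)[:600,:760,::-1])
E
python3 chk.py; python3 go.py 603 -348.5 120 19.4; python3 go.py 603 -348.5 22 19.4
```

```text
large [451.73 268.97   8.46] 0.882
small [586.75 273.21  -4.65] 0.773
oblong [459.11 125.77   3.3 ] 0.772
oval [603.2  132.54   0.66] 0.79
shift [-113.2  535.   191.6] turn [0.04 0.02 2.81]
shift [-113.1  535.   289.6] turn [0.04 0.02 2.81]
```

View pics/w4.png

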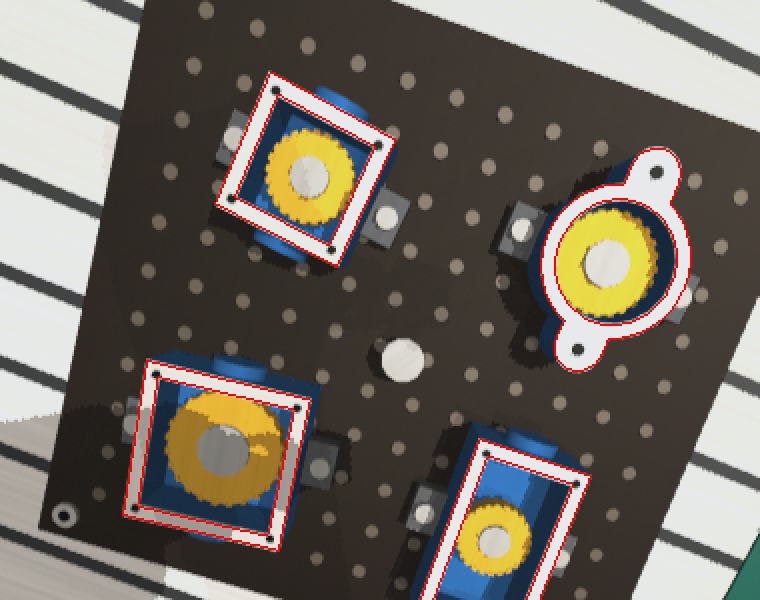

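The red outlines sit on all four rims, with the rim top at about 0.092 m. Moving above the large square cover and grasping it.

```bash
python3 -m handwheel '[[[-113,535,100],[0,0,2.8],-1],[[-113,535,100],[0,0,2.8],-1],[[-113,535,100],[0,0,2.8],-1],[[-113,535,100],[0,0,2.8],-1],[[-113,535,100],[0,0,2.8],-1],[[-113,535,100],[0,0,2.8],-1],[[-113,535,100],[0,0,2.8],-1],[[-113,535,100],[0,0,2.8],-1],[[-113,535,100],[0,0,2.8],-1],[[-113,535,100],[0,0,2.8],-1],[[-113,535,100],[0,0,2.8],-1],[[-113,535,100],[0,0,2.8],-1],[[-113,535,100],[0,0,2.8],-1],[[-113,535,100],[0,0,2.8],-1],[[-113,535,130],[0,0,2.8],-1],[[-113,535,160],[0,0,2.8],-1],[[-113,535,190],[0,0,2.8],-1],[[-113,535,190],[0,0,2.8],-1]]'
python3 go.py 603 -348.5 22 19.4
python3 - <<'E'
from fit import *
w=shot("wrist","w5")
C=w["C"];u=proj(w,[[.603,-.3485,.02]])[0];print(u)
seed=atz
best=None
m=greymask(w,(int(u[0])+0,int(u[1])-55)); s,i=fit(w,cover("large"),m,(.603,-.3485,19.4)); print(s.round(2),i,m.sum())
E
```

```text
t: 6.17
eef_pos: [0.5995, -0.3452, 0.1146]
tool_rot: [-0.003, 0.986, 0.169, -0.005]
contact_force: [-1.1, 0.9, -1.3]
gripper_width: 0.998
shift [ 3.   5.  92.5] turn [-0.44  0.46  0.09]
[324.14722041 239.73621329]
[ 602.86 -348.27   19.34] 0.9875406283856988 14584
```

```bash
python3 -m handwheel '[[[0,0,0],[0,0,0],-1],[[0,0,30],[0,0,0],-1],[[0,0,60],[0,0,0],-1],[[0,0,85],[0,0,0],-1],[[0,0,95],[0,0,0],-1],[[0,0,99],[0,0,0],-1],[[0,0,99],[0,0,0],-1],[[0,0,99],[0,0,0],-1]]' 60
python3 go.py 603 -348.3 22 19.4
```

```text
t: 6.88
eef_pos: [0.6059, -0.3467, 0.0247]
tool_rot: [0.001, 0.985, 0.17, 0.001]
contact_force: [1.0, -0.2, 0.0]
gripper_width: 0.999
shift [-3.3  0.5  2.7] turn [ 0.15 -0.14  0.18]
```

```bash
python3 -m handwheel '[[[0,0,0],[0,0,0],-1],[[0,0,0],[0,0,0],-1],[[0,0,0],[0,0,0],-1]]'
python3 go.py 603 -348.3 22 19.4
```

```text
t: 7.13
eef_pos: [0.605, -0.3463, 0.0236]
tool_rot: [0.001, 0.985, 0.17, 0.001]
contact_force: [0.5, 0.5, 0.1]
gripper_width: 0.999
shift [-2.6  1.2  1.6] turn [ 0.08 -0.08  0.18]
```

```bash
python3 -m handwheel '[[[-2.5,1,1],[0,0,0],-1],[[-2.5,1,1],[0,0,0],-1],[[-2.5,1,1],[0,0,0],0],[[-2.5,1,1],[0,0,0],1],[[-2.5,1,1],[0,0,0],1],[[-2.5,1,1],[0,0,0],1],[[-2.5,1,1],[0,0,0],1],[[-2.5,1,1],[0,0,0],1],[[-2.5,1,1],[0,0,0],1],[[-2.5,1,1],[0,0,0],1]]' 60
python3 go.py 603 -348.3 22 19.4
```

```text
t: 7.97
eef_pos: [0.6032, -0.3482, 0.0224]
tool_rot: [0.001, 0.985, 0.17, 0.001]
contact_force: [0.1, 1.1, 5.4]
gripper_width: 0.385
shift [-0.2  0.1  0.4] turn [ 0.09 -0.08  0.19]
```

```bash
python3 -m handwheel '[[[0,0,-30],[0,0,0],1],[[0,0,-70],[0,0,0],1],[[0,0,-110],[0,0,0],1],[[0,0,-150],[0,0,0],1],[[0,0,-190],[0,0,0],1],[[0,0,-190],[0,0,0],1],[[0,0,-190],[0,0,0],1]]'
python3 go.py 452 269 160 8.5
python3 - <<'E'
from rims import *
w=shot("wrist","w6")
E
```

```text
t: 8.55
eef_pos: [0.6038, -0.3484, 0.2145]
tool_rot: [0.002, 0.985, 0.17, 0.002]
contact_force: [-0.1, 1.2, -2.4]
gripper_width: 0.385
shift [  63.7 -632.8   52.1] turn [ 0.22 -0.25 11.08]
```

View pics/w6.png

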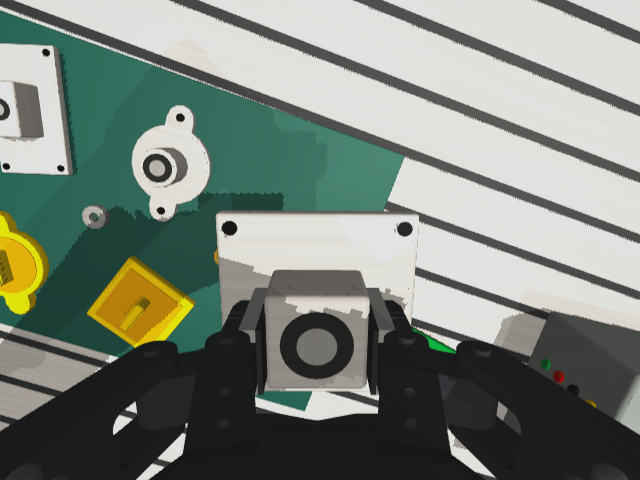

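The large cover is gripped squarely: plate edges at columns 217 and 418, centred on the tool's column 316. Carrying it to the large housing.

```bash
python3 -m handwheel '[[[64,-633,0],[0,0,11],1],[[64,-633,0],[0,0,11],1],[[64,-633,0],[0,0,11],1],[[64,-633,0],[0,0,11],1],[[64,-633,0],[0,0,11],1],[[64,-633,0],[0,0,11],1],[[64,-633,0],[0,0,11],1],[[64,-633,0],[0,0,11],1],[[64,-633,0],[0,0,11],1],[[64,-633,0],[0,0,11],1],[[64,-633,0],[0,0,11],1],[[64,-633,0],[0,0,11],1],[[64,-633,0],[0,0,11],1],[[64,-633,0],[0,0,11],1],[[64,-633,0],[0,0,11],1],[[64,-633,0],[0,0,11],1],[[64,-633,0],[0,0,11],1],[[64,-633,20],[0,0,11],1],[[64,-633,40],[0,0,11],1],[[64,-633,40],[0,0,11],1]]'
python3 -m handwheel '[[[0,0,0],[0,0,0],1],[[0,0,0],[0,0,0],1],[[0,0,0],[0,0,0],1]]'
python3 go.py 452 269 130 8.5
python3 - <<'E'
from rims import *
w=shot("wrist","w7")
# project expected rim on picture
v=w["frame"].copy()
for n,x in dict(large=(451.73,268.97,8.46),small=(586.75,273.21,-4.65),oblong=(459.11,125.77,3.3),oval=(603.2,132.54,.66)).items():
    m=ring(w,n,(x[0]/1000,x[1]/1000,x[2]/57.3),.092).astype(np.uint8)
    c,_=cv2.findContours(m,cv2.RETR_LIST,cv2.CHAIN_APPROX_NONE); cv2.drawContours(v,c,-1,(255,0,0),1)
cv2.imwrite("pics/w7.png",v[:,:,::-1])
E
```

```text
t: 10.27
eef_pos: [0.448, 0.2664, 0.1665]
tool_rot: [0.003, 0.997, 0.074, -0.004]
contact_force: [-0.6, -0.4, -2.2]
gripper_width: 0.39
t: 10.52
eef_pos: [0.4511, 0.27, 0.1721]
tool_rot: [-0.0, 0.997, 0.074, 0.001]
contact_force: [0.7, 0.4, -2.0]
gripper_width: 0.385
shift [ 0.7  1.1 42.1] turn [-0.02 -0.06  0.04]
```

View pics/w7.png

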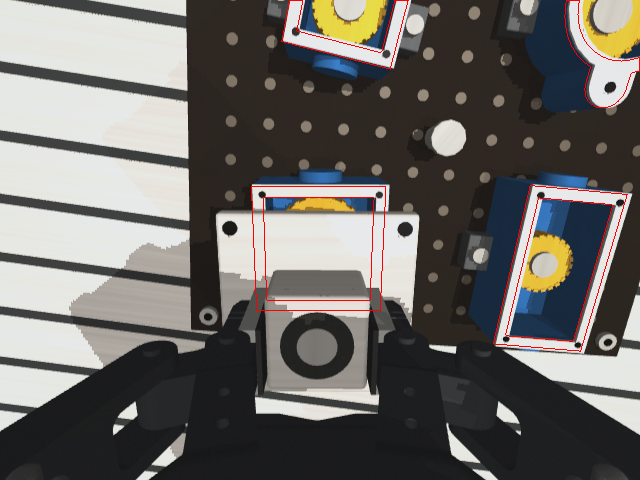

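The predicted rims match this nearer view. Lowering the cover in.

```bash
python3 -m handwheel '[[[0.5,1,30],[0,0,0],1],[[0.5,1,50],[0,0,0],1],[[0.5,1,58],[0,0,0],1],[[0.5,1,60],[0,0,0],1],[[0.5,1,62],[0,0,0],1],[[0.5,1,62],[0,0,0],1],[[0.5,1,62],[0,0,0],1]]'
python3 go.py 451.7 269 102.4 8.46
```

```text
t: 11.15
eef_pos: [0.4518, 0.2698, 0.1105]
tool_rot: [-0.001, 0.997, 0.075, 0.001]
contact_force: [1.0, -0.2, -1.6]
gripper_width: 0.387
shift [-0.2  0.8  8.1] turn [-0.05 -0.11  0.13]
```

```bash
python3 -m handwheel '[[[0,0.5,3],[0,0,0],1],[[0,0.5,5],[0,0,0],1],[[0,0.5,7],[0,0,0],1],[[0,0.5,8],[0,0,0],1],[[0,0.5,8],[0,0,0],1]]'
python3 go.py 451.7 269 102.4 8.46
```

```text
t: 11.57
eef_pos: [0.4516, 0.2689, 0.1044]
tool_rot: [0.0, 0.997, 0.075, 0.001]
contact_force: [-8.6, -7.0, 29.0]
gripper_width: 0.391
shift [ 0.1 -0.1  2. ] turn [ 0.05 -0.1   0.11]
```

```bash
python3 -m handwheel '[[[0,0,-1],[0,0,0],1],[[0,0,-1],[0,0,0],0.3],[[0,0,-1],[0,0,0],0],[[0,0,-1],[0,0,0],0],[[0,0,-1],[0,0,0],-0.5],[[0,0,-1],[0,0,0],-1],[[0,0,-10],[0,0,0],-1],[[0,0,-40],[0,0,0],-1],[[0,0,-80],[0,0,0],-1],[[0,0,-120],[0,0,0],-1],[[0,0,-120],[0,0,0],-1],[[0,0,-120],[0,0,0],-1]]'
python3 - <<'E'
from fit import *
w=shot("wrist","w8"); v=w["frame"].copy(); print(w["T"][:3,3])
for z in (.080,.083):
    m=sil(w,cover("large",z),(.4517,.269,8.46/57.3)); c,_=cv2.findContours(m,cv2.RETR_EXTERNAL,cv2.CHAIN_APPROX_NONE); cv2.drawContours(v,c,-1,(255,0,0) if z==.08 else (0,0,255),1)
cv2.imwrite("pics/w8.png",v[:,:,::-1])
E
python3 go.py 602.8 -219.7 120 2.6
```

```text
t: 12.57
eef_pos: [0.4525, 0.2698, 0.2243]
tool_rot: [-0.001, 0.997, 0.075, 0.003]
contact_force: [-0.9, 0.0, -0.1]
gripper_width: 0.998
[0.45249423 0.26980059 0.22428397]
shift [ 76.6 505.7 102.2] turn [-0.04 -0.11  5.98]
```

View pics/w8.png

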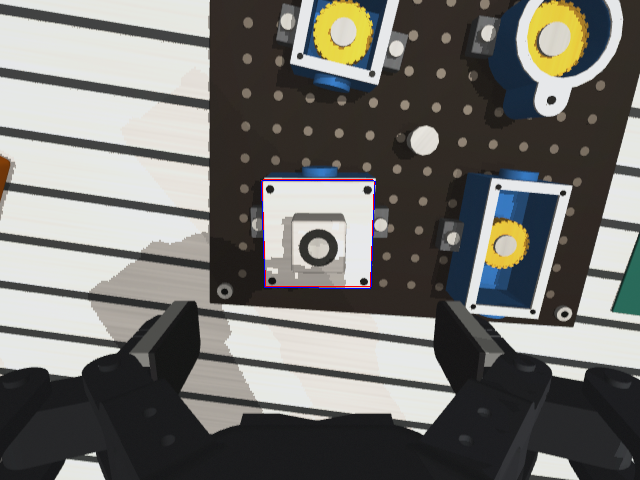

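The large cover sits in line on its housing, with no rim showing and the model outline coinciding. Next is the oval cover.

```bash
python3 -m handwheel '[[[77,506,0],[0,0,6],-1],[[77,506,0],[0,0,6],-1],[[77,506,0],[0,0,6],-1],[[77,506,0],[0,0,6],-1],[[77,506,0],[0,0,6],-1],[[77,506,0],[0,0,6],-1],[[77,506,0],[0,0,6],-1],[[77,506,0],[0,0,6],-1],[[77,506,0],[0,0,6],-1],[[77,506,0],[0,0,6],-1],[[77,506,0],[0,0,6],-1],[[77,506,0],[0,0,6],-1],[[77,506,30],[0,0,6],-1],[[77,506,60],[0,0,6],-1],[[77,506,90],[0,0,6],-1],[[77,506,100],[0,0,6],-1],[[77,506,100],[0,0,6],-1],[[77,506,100],[0,0,6],-1],[[77,506,100],[0,0,6],-1]]'
cat > close.py <<'E'
import sys
from fit import *
n=sys.argv[1]; x,y,t=map(float,sys.argv[2:5]); w=shot("wrist")
# seed on the plate beyond the hub (tool +x side)
c,s=np.cos(t/57.3),np.sin(t/57.3); r={"oval":26,"small":23,"oblong":30}[n]/1000
u=proj(w,[[x/1000+c*r,y/1000+s*r,.02]])[0]; m=greymask(w,(int(u[0]),int(u[1])))
r,i=fit(w,cover(n),m,(x/1000,y/1000,t)); print(n,r.round(2),round(i,3),m.sum())
E
python3 close.py oval 602.8 -219.7 2.6; python3 go.py 602.8 -219.7 22 2.6
```

```text
t: 14.2
eef_pos: [0.6039, -0.22, 0.1229]
tool_rot: [0.0, 1.0, 0.023, 0.001]
contact_force: [-0.5, -0.0, 0.1]
gripper_width: 1.001
oval [ 602.3  -219.75    2.96] 0.979 9456
shift [ -1.6  -0.6 101.3] turn [ 0.06 -0.17  0.01]
```

```bash
python3 -m handwheel '[[[-1.5,0,30],[0,0,0],-1],[[-1.5,0,60],[0,0,0],-1],[[-1.5,0,88],[0,0,0],-1],[[-1.5,0,98],[0,0,0],-1],[[-1.5,0,100],[0,0,0],-1],[[-1.5,0,100],[0,0,0],-1],[[-1.5,0,100],[0,0,0],-1],[[-1.5,0,100],[0,0,0],-1],[[-1.5,0,100],[0,0,0],-1]]'
python3 go.py 602.4 -219.8 22 2.8
```

```text
t: 15.0
eef_pos: [0.6025, -0.2206, 0.0231]
tool_rot: [0.0, 1.0, 0.023, 0.001]
contact_force: [-0.5, 0.5, -0.4]
gripper_width: 0.998
shift [-0.1 -0.8  1.1] turn [ 0.06 -0.16 -0.22]
```

Close, lift, then compute the transfer.

```bash
python3 -m handwheel '[[[0,-0.5,1],[0,0,0],0],[[0,-0.5,1],[0,0,0],1],[[0,-0.5,1],[0,0,0],1],[[0,-0.5,1],[0,0,0],1],[[0,-0.5,1],[0,0,0],1],[[0,-0.5,1],[0,0,0],1],[[0,-0.5,1],[0,0,0],1],[[0,-0.5,1],[0,0,0],1],[[0,-0.5,1],[0,0,0],1]]' 80
python3 -m handwheel '[[[0,0,-10],[0,0,0],1],[[0,0,-40],[0,0,0],1],[[0,0,-80],[0,0,0],1],[[0,0,-120],[0,0,0],1],[[0,0,-160],[0,0,0],1],[[0,0,-190],[0,0,0],1],[[0,0,-190],[0,0,0],1],[[0,0,-190],[0,0,0],1],[[0,0,-190],[0,0,0],1],[[0,0,-190],[0,0,0],1]]'
python3 go.py 603.3 132.3 130 0.5
cat > held.py <<'E'
import sys
from fit import *
# held cover pose, in tool frame, from wrist picture: peg underside z = tcp z - zoff
n=sys.argv[1]; zoff=float(sys.argv[2])/1000; w=shot("wrist",sys.argv[3])
T=w["T"]; yaw=np.degrees(np.arctan2(T[1,0],T[0,0])); z=T[2,3]-zoff
f=w["frame"].astype(int); m=(f.max(2)-f.min(2)<30)&(f.min(2)>110)
def edge(s): return sil(w,[(o,z+.012,z+.020) for o in out[n]],s)>0
reg=np.zeros(m.shape,bool); reg[:262]=True    # far part only, ahead of the fingers
near=cv2.dilate(edge((*T[:2,3],yaw/57.3)).astype(np.uint8),np.ones((25,25)))>0
k=reg&near
def fun(v):
    a=edge((T[0,3]+v[0]/1000,T[1,3]+v[1]/1000,(yaw+v[2])/57.3))&k; b=m&k
    return 1-(a&b).sum()/(a|b).sum()
x=np.zeros(3)
for st in (4,2,1): 
    r=minimize(fun,x,method="Nelder-Mead",options=dict(initial_simplex=np.vstack([x]+[x+st*e for e in np.eye(3)]),xatol=.03,fatol=1e-5)); x=r.x
print("held minus tool: dx,dy world mm, dyaw",x.round(2),round(1-r.fun,3),"cover at",T[0,3]*1000+x[0],T[1,3]*1000+x[1],yaw+x[2])
E
python3 held.py oval 22 w9
```

```text
t: 15.75
eef_pos: [0.6033, -0.2198, 0.023]
tool_rot: [0.0, 1.0, 0.023, 0.002]
contact_force: [-1.9, 1.4, 16.2]
gripper_width: 0.327
t: 16.58
eef_pos: [0.5998, -0.2193, 0.2082]
tool_rot: [-0.001, 1.0, 0.023, -0.002]
contact_force: [0.2, 0.3, -2.7]
gripper_width: 0.324
shift [  19.7 -351.    78.5] turn [-0.06  0.22  2.09]
held minus tool: dx,dy world mm, dyaw [-1.54 -0.5   0.43] 0.937 cover at 598.2815867289687 -219.8374814963003 3.017493264432941
```

```bash
python3 -m handwheel '[[[21,-351,0],[0,0,2.5],1],[[21,-351,0],[0,0,2.5],1],[[21,-351,0],[0,0,2.5],1],[[21,-351,0],[0,0,2.5],1],[[21,-351,0],[0,0,2.5],1],[[21,-351,0],[0,0,2.5],1],[[21,-351,0],[0,0,2.5],1],[[21,-351,0],[0,0,2.5],1],[[21,-351,0],[0,0,2.5],1],[[21,-351,0],[0,0,2.5],1],[[21,-351,0],[0,0,2.5],1],[[21,-351,20],[0,0,2.5],1],[[21,-351,50],[0,0,2.5],1],[[21,-351,70],[0,0,2.5],1],[[21,-351,78],[0,0,2.5],1],[[21,-351,78],[0,0,2.5],1],[[21,-351,78],[0,0,2.5],1],[[21,-351,78],[0,0,2.5],1],[[21,-351,78],[0,0,2.5],1]]'
python3 go.py 604.3 132.5 112 0.1;  python3 held.py oval 22 w10
```

```text
t: 18.22
eef_pos: [0.6075, 0.1319, 0.1339]
tool_rot: [-0.0, 1.0, 0.001, 0.001]
contact_force: [0.5, -0.2, -1.7]
gripper_width: 0.33
shift [-3.3 -0.6 21.9] turn [-0.04 -0.15 -0.04]
held minus tool: dx,dy world mm, dyaw [-1.46 -0.64  0.69] 0.911 cover at 606.0850687970313 131.29869316896674 0.7557885927039274
```

View pics/w10.png

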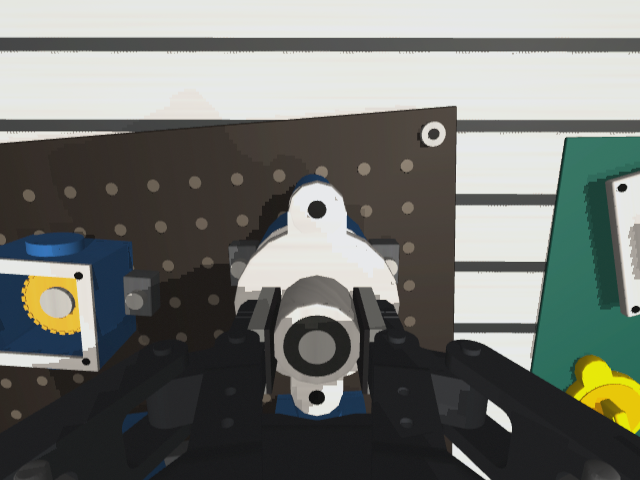

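The held oval cover lies over its housing with the ears in line, ear hole at (317,209).

```bash
python3 -m handwheel '[[[-3,-0.6,10],[0,0,0],1],[[-3,-0.6,18],[0,0,0],1],[[-3,-0.6,22],[0,0,0],1],[[-3,-0.6,22],[0,0,0],1],[[-3,-0.6,22],[0,0,0],1],[[-3,-0.6,22],[0,0,0],1]]'
python3 go.py 604.3 132.6 102.4 0.1
```

```text
t: 18.77
eef_pos: [0.6035, 0.1326, 0.1103]
tool_rot: [-0.0, 1.0, 0.001, 0.0]
contact_force: [-0.4, -0.6, -1.7]
gripper_width: 0.326
shift [ 0.8 -0.   7.9] turn [-0.   -0.01 -0.01]
```

```bash
python3 -m handwheel '[[[0.6,0,3],[0,0,0],1],[[0.6,0,5],[0,0,0],1],[[0.6,0,6],[0,0,0],1],[[0.6,0,7],[0,0,0],1],[[0.6,0,7.5],[0,0,0],1],[[0.6,0,7.5],[0,0,0],1]]'
python3 go.py 604.3 132.6 102.4 0.1
```

```text
t: 19.27
eef_pos: [0.6044, 0.1326, 0.105]
tool_rot: [0.0, 1.0, 0.001, 0.001]
contact_force: [-6.4, -2.2, 14.3]
gripper_width: 0.323
shift [-0.1 -0.   2.6] turn [ 0.01 -0.06 -0.02]
```

```bash
python3 -m handwheel '[[[0.2,0,-0.5],[0,0,0],1],[[0.2,0,-0.5],[0,0,0],0.3],[[0.2,0,-0.5],[0,0,0],0],[[0.2,0,-0.5],[0,0,0],-0.5],[[0.2,0,-0.5],[0,0,0],-1],[[0,0,-1],[0,0,0],-1],[[0,0,-10],[0,0,0],-1],[[0,0,-40],[0,0,0],-1],[[0,0,-80],[0,0,0],-1],[[0,0,-110],[0,0,0],-1],[[0,0,-110],[0,0,0],-1],[[0,0,-110],[0,0,0],-1]]'
cat > seat.py <<'E'
import sys
from fit import *
n=sys.argv[1]; x,y,t=map(float,sys.argv[2:5]); w=shot("wrist",sys.argv[5])
f=w["frame"].astype(int); m=((f.max(2)-f.min(2)<45)&(f.min(2)>70)).astype(np.uint8)
near=sil(w,[(o*1.12,.08,.13) for o in out[n]],(x/1000,y/1000,t/57.3)); m&=near
r,i=fit(w,cover(n,.081),m,(x/1000,y/1000,t)); print(n,r.round(2),round(i,3))
v=w["frame"].copy()
c,_=cv2.findContours(sil(w,cover(n,.081),(x/1000,y/1000,t/57.3)),cv2.RETR_EXTERNAL,cv2.CHAIN_APPROX_NONE);cv2.drawContours(v,c,-1,(255,0,0),1)
cv2.imwrite("pics/%s.png"%sys.argv[5],v[:,:,::-1])
E
python3 seat.py oval 603.3 132.5 0.6 w11
python3 go.py 605.7 -98.7 120 17.4
```

```text
t: 20.27
eef_pos: [0.6054, 0.133, 0.2157]
tool_rot: [-0.001, 1.0, 0.001, 0.003]
contact_force: [-0.5, -0.2, -0.4]
gripper_width: 1.006
oval [6.0378e+02 1.3256e+02 1.1000e-01] 0.845
shift [  1.  231.3  93.7] turn [ -0.    -0.09 -17.31]
```

View pics/w11.png

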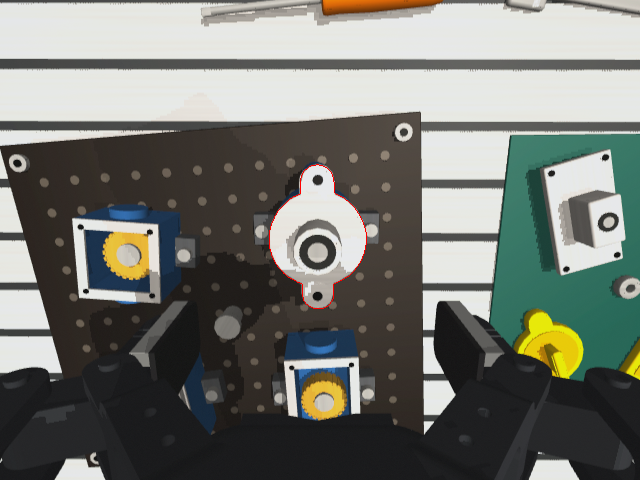

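The oval cover coincides with the seated outline. Next is the oblong cover.

```bash
python3 -m handwheel '[[[1,231,0],[0,0,-17.3],-1],[[1,231,0],[0,0,-17.3],-1],[[1,231,0],[0,0,-17.3],-1],[[1,231,0],[0,0,-17.3],-1],[[1,231,0],[0,0,-17.3],-1],[[1,231,0],[0,0,-17.3],-1],[[1,231,30],[0,0,-17.3],-1],[[1,231,60],[0,0,-17.3],-1],[[1,231,85],[0,0,-17.3],-1],[[1,231,93],[0,0,-17.3],-1],[[1,231,93],[0,0,-17.3],-1],[[1,231,93],[0,0,-17.3],-1],[[1,231,93],[0,0,-17.3],-1]]'
python3 close.py oblong 605.7 -98.7 17.4; python3 go.py 605.5 -98.7 25 17.4
```

```text
t: 21.4
eef_pos: [0.6064, -0.0983, 0.1211]
tool_rot: [0.0, 0.988, 0.151, 0.001]
contact_force: [-0.2, 0.6, -0.3]
gripper_width: 0.999
oblong [605.22 -99.61  17.42] 0.991 13290
shift [-1.3 -0.1 96.4] turn [ 0.06 -0.14  0.  ]
```

```bash
python3 -m handwheel '[[[-1.5,0.5,30],[0,0,0],-1],[[-1.5,0.5,60],[0,0,0],-1],[[-1.5,0.5,85],[0,0,0],-1],[[-1.5,0.5,94],[0,0,0],-1],[[-1.5,0.5,95],[0,0,0],-1],[[-1.5,0.5,95],[0,0,0],-1],[[-1.5,0.5,95],[0,0,0],-1],[[-1.5,0.5,95],[0,0,0],-1],[[-1.5,0.5,95],[0,0,0],-1]]'
python3 go.py 605.3 -99.3 25 17.4
```

```text
t: 22.2
eef_pos: [0.6053, -0.0995, 0.0264]
tool_rot: [0.0, 0.989, 0.151, 0.001]
contact_force: [-0.5, -1.1, 0.1]
gripper_width: 0.999
shift [ 0.1 -0.2  1.4] turn [ 0.07 -0.15 -0.01]
```

```bash
python3 -m handwheel '[[[0,0,2],[0,0,0],0],[[0,0,2],[0,0,0],1],[[0,0,2],[0,0,0],1],[[0,0,2],[0,0,0],1],[[0,0,2],[0,0,0],1],[[0,0,2],[0,0,0],1],[[0,0,2],[0,0,0],1],[[0,0,2],[0,0,0],1],[[0,0,2],[0,0,0],1]]'
python3 -m handwheel '[[[0,0,-10],[0,0,0],1],[[0,0,-40],[0,0,0],1],[[0,0,-80],[0,0,0],1],[[0,0,-120],[0,0,0],1],[[0,0,-160],[0,0,0],1],[[0,0,-190],[0,0,0],1],[[0,0,-190],[0,0,0],1],[[0,0,-190],[0,0,0],1],[[0,0,-190],[0,0,0],1],[[0,0,-190],[0,0,0],1]]'
python3 go.py 459 126 130 3.3; python3 held.py oblong 24 w12
```

```text
t: 22.95
eef_pos: [0.6044, -0.0993, 0.0231]
tool_rot: [0.0, 0.989, 0.151, 0.0]
contact_force: [-0.1, -0.1, 4.4]
gripper_width: 0.292
t: 23.78
eef_pos: [0.6026, -0.0994, 0.2108]
tool_rot: [-0.0, 0.989, 0.151, -0.002]
contact_force: [-0.1, -0.5, -2.7]
gripper_width: 0.289
shift [ -69.4 -257.9   81.4] turn [-0.06  0.21 14.09]
held minus tool: dx,dy world mm, dyaw [ 0.63 -0.4   0.28] 0.883 cover at 603.2133533956313 -99.80344201718935 17.670467091227547
```

```bash
python3 -m handwheel '[[[-70,-258,0],[0,0,14.1],1],[[-70,-258,0],[0,0,14.1],1],[[-70,-258,0],[0,0,14.1],1],[[-70,-258,0],[0,0,14.1],1],[[-70,-258,0],[0,0,14.1],1],[[-70,-258,0],[0,0,14.1],1],[[-70,-258,0],[0,0,14.1],1],[[-70,-258,0],[0,0,14.1],1],[[-70,-258,30],[0,0,14.1],1],[[-70,-258,60],[0,0,14.1],1],[[-70,-258,75],[0,0,14.1],1],[[-70,-258,80],[0,0,14.1],1],[[-70,-258,80],[0,0,14.1],1],[[-70,-258,80],[0,0,14.1],1],[[-70,-258,80],[0,0,14.1],1],[[-70,-258,80],[0,0,14.1],1]]'
python3 go.py 458.5 126 112 3.1;  python3 held.py oblong 23 w13
```

```text
t: 25.17
eef_pos: [0.4611, 0.1261, 0.1339]
tool_rot: [-0.0, 1.0, 0.029, 0.001]
contact_force: [0.0, 0.1, -1.8]
gripper_width: 0.287
shift [-2.7 -0.  21.9] turn [-0.03 -0.13  0.17]
held minus tool: dx,dy world mm, dyaw [ 1.77 -0.2  -0.08] 0.936 cover at 462.9053375677776 125.89338627004167 3.1875342701190603
```

```bash
python3 -m handwheel '[[[-2.8,0,10],[0,0,0],1],[[-2.8,0,18],[0,0,0],1],[[-2.8,0,22],[0,0,0],1],[[-2.8,0,22],[0,0,0],1],[[-2.8,0,22],[0,0,0],1],[[-2.8,0,22],[0,0,0],1]]'
python3 go.py 458.3 125.9 104 3.2
```

```text
t: 25.72
eef_pos: [0.4575, 0.1258, 0.1108]
tool_rot: [-0.0, 1.0, 0.029, -0.0]
contact_force: [0.5, 0.8, -1.7]
gripper_width: 0.286
shift [ 0.8 -0.   6.8] turn [-0.   0.   0.1]
```

```bash
python3 -m handwheel '[[[0.8,0,3],[0,0,0],1],[[0.8,0,5],[0,0,0],1],[[0.8,0,6],[0,0,0],1],[[0.8,0,6.5],[0,0,0],1],[[0.8,0,7],[0,0,0],1],[[0.8,0,7],[0,0,0],1]]'
python3 go.py 458.3 125.9 104 3.2
```

```text
t: 26.22
eef_pos: [0.4585, 0.1258, 0.1052]
tool_rot: [0.0, 1.0, 0.028, 0.0]
contact_force: [-5.5, -3.0, 14.9]
gripper_width: 0.291
shift [-0.1 -0.2  1.2] turn [ 0.03 -0.03  0.06]
```

Contact comes at the expected height, a rise of 82 mm as with the others. Releasing.

```bash
python3 -m handwheel '[[[0,0,-0.5],[0,0,0],1],[[0,0,-0.5],[0,0,0],0.3],[[0,0,-0.5],[0,0,0],0],[[0,0,-0.5],[0,0,0],-0.5],[[0,0,-0.5],[0,0,0],-1],[[0,0,-1],[0,0,0],-1],[[0,0,-10],[0,0,0],-1],[[0,0,-40],[0,0,0],-1],[[0,0,-80],[0,0,0],-1],[[0,0,-110],[0,0,0],-1],[[0,0,-110],[0,0,0],-1],[[0,0,-110],[0,0,0],-1]]'
python3 seat.py oblong 459.1 125.8 3.3 w14
python3 go.py 466.2 -347.8 120 -0.7
```

```text
t: 27.22
eef_pos: [0.4594, 0.1262, 0.2162]
tool_rot: [-0.001, 1.0, 0.029, 0.002]
contact_force: [-0.5, -0.2, 0.3]
gripper_width: 1.007
oblong [459.91 125.98   3.4 ] 0.756
shift [-19.4 473.3  94.5] turn [-0.01 -0.09  3.98]
```

```bash
python3 -m handwheel '[[[-19,473,0],[0,0,4],-1],[[-19,473,0],[0,0,4],-1],[[-19,473,0],[0,0,4],-1],[[-19,473,0],[0,0,4],-1],[[-19,473,0],[0,0,4],-1],[[-19,473,0],[0,0,4],-1],[[-19,473,0],[0,0,4],-1],[[-19,473,0],[0,0,4],-1],[[-19,473,0],[0,0,4],-1],[[-19,473,0],[0,0,4],-1],[[-19,473,0],[0,0,4],-1],[[-19,473,0],[0,0,4],-1],[[-19,473,30],[0,0,4],-1],[[-19,473,60],[0,0,4],-1],[[-19,473,85],[0,0,4],-1],[[-19,473,93],[0,0,4],-1],[[-19,473,93],[0,0,4],-1],[[-19,473,93],[0,0,4],-1],[[-19,473,93],[0,0,4],-1]]'
python3 close.py small 466.2 -347.8 -0.7; python3 go.py 466.2 -347.8 24 -0.7
```

```text
t: 28.85
eef_pos: [0.4672, -0.3479, 0.1221]
tool_rot: [0.001, 1.0, -0.006, 0.001]
contact_force: [0.4, 0.4, 0.9]
gripper_width: 1.0
small [ 466.75 -347.69   -0.55] 0.98 7962
shift [-1.4 -0.3 98.4] turn [ 0.08 -0.13 -0.  ]
```

```bash
python3 -m handwheel '[[[-0.8,0,30],[0,0,0],-1],[[-0.8,0,60],[0,0,0],-1],[[-0.8,0,85],[0,0,0],-1],[[-0.8,0,95],[0,0,0],-1],[[-0.8,0,97],[0,0,0],-1],[[-0.8,0,97],[0,0,0],-1],[[-0.8,0,97],[0,0,0],-1],[[-0.8,0,97],[0,0,0],-1],[[-0.8,0,97],[0,0,0],-1]]'
python3 go.py 466.5 -347.7 23.5 -0.6
```

```text
t: 29.65
eef_pos: [0.4665, -0.3482, 0.0253]
tool_rot: [0.001, 1.0, -0.006, 0.001]
contact_force: [0.2, -0.5, 0.2]
gripper_width: 0.994
shift [-0.  -0.5  1.8] turn [ 0.08 -0.13 -0.12]
```

```bash
python3 -m handwheel '[[[0,-0.3,1.5],[0,0,0],0],[[0,-0.3,1.5],[0,0,0],1],[[0,-0.3,1.5],[0,0,0],1],[[0,-0.3,1.5],[0,0,0],1],[[0,-0.3,1.5],[0,0,0],1],[[0,-0.3,1.5],[0,0,0],1],[[0,-0.3,1.5],[0,0,0],1],[[0,-0.3,1.5],[0,0,0],1],[[0,-0.3,1.5],[0,0,0],1]]'
python3 -m handwheel '[[[0,0,-10],[0,0,0],1],[[0,0,-40],[0,0,0],1],[[0,0,-80],[0,0,0],1],[[0,0,-120],[0,0,0],1],[[0,0,-160],[0,0,0],1],[[0,0,-190],[0,0,0],1],[[0,0,-190],[0,0,0],1],[[0,0,-190],[0,0,0],1],[[0,0,-190],[0,0,0],1],[[0,0,-190],[0,0,0],1]]'
python3 go.py 586.7 273.2 130 -4.65; python3 held.py small 24 w15
```

```text
t: 30.4
eef_pos: [0.4664, -0.3477, 0.0231]
tool_rot: [0.0, 1.0, -0.006, 0.001]
contact_force: [-1.0, 0.5, 4.7]
gripper_width: 0.291
t: 31.23
eef_pos: [0.4644, -0.3465, 0.2106]
tool_rot: [-0.001, 1.0, -0.006, -0.002]
contact_force: [-0.0, 0.1, -2.8]
gripper_width: 0.29
shift [ 114.9 -621.    81.4] turn [-0.1   0.18  3.94]
held minus tool: dx,dy world mm, dyaw [-0.85 -6.24  0.48] 0.817 cover at 463.50918417986315 -352.7266027261538 -0.23176657427071795
```

```bash
python3 -m handwheel '[[[115,-621,0],[0,0,4],1],[[115,-621,0],[0,0,4],1],[[115,-621,0],[0,0,4],1],[[115,-621,0],[0,0,4],1],[[115,-621,0],[0,0,4],1],[[115,-621,0],[0,0,4],1],[[115,-621,0],[0,0,4],1],[[115,-621,0],[0,0,4],1],[[115,-621,0],[0,0,4],1],[[115,-621,0],[0,0,4],1],[[115,-621,0],[0,0,4],1],[[115,-621,0],[0,0,4],1],[[115,-621,0],[0,0,4],1],[[115,-621,0],[0,0,4],1],[[115,-621,0],[0,0,4],1],[[115,-621,0],[0,0,4],1],[[115,-621,0],[0,0,4],1],[[115,-621,0],[0,0,4],1]]'
python3 -m handwheel '[[[0,0,30],[0,0,0],1],[[0,0,60],[0,0,0],1],[[0,0,75],[0,0,0],1],[[0,0,80],[0,0,0],1],[[0,0,80],[0,0,0],1],[[0,0,80],[0,0,0],1],[[0,0,80],[0,0,0],1]]'
python3 go.py 586.5 273.2 112 -4.6;  python3 held.py small 23 w16
```

```text
t: 32.78
eef_pos: [0.5874, 0.2723, 0.2104]
tool_rot: [0.001, 0.999, -0.04, -0.001]
contact_force: [0.1, -0.2, -1.3]
gripper_width: 0.291
t: 33.37
eef_pos: [0.5893, 0.2722, 0.1339]
tool_rot: [-0.001, 0.999, -0.042, 0.001]
contact_force: [-0.4, 0.2, -0.9]
gripper_width: 0.291
shift [-2.9 -0.7 21.9] turn [-0.07 -0.13 -0.16]
held minus tool: dx,dy world mm, dyaw [ 2.99 -0.12 -0.24] 0.856 cover at 592.3087897377256 272.070029139913 -5.000667427149175
```

View pics/w16.png

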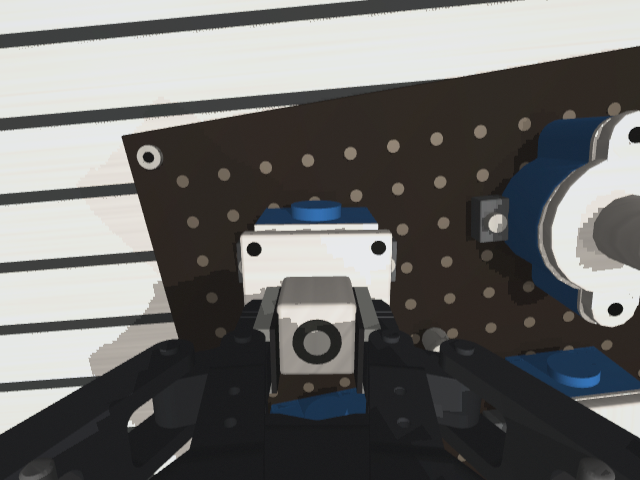

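The small cover is held square (edges at columns 240 and 393), with the rim visible behind it at 253–378. Lowering.

```bash
python3 -m handwheel '[[[-2.6,-0.7,10],[0,0,0],1],[[-2.6,-0.7,18],[0,0,0],1],[[-2.6,-0.7,22],[0,0,0],1],[[-2.6,-0.7,22],[0,0,0],1],[[-2.6,-0.7,22],[0,0,0],1],[[-2.6,-0.7,22],[0,0,0],1]]'
python3 go.py 586.4 273.2 104 -4.7
```

```text
t: 33.92
eef_pos: [0.5858, 0.2733, 0.1103]
tool_rot: [-0.0, 0.999, -0.041, 0.0]
contact_force: [0.7, -1.0, -1.4]
gripper_width: 0.289
shift [0.6 0.1 6.3] turn [-0.   -0.01 -0.01]
```

```bash
python3 -m handwheel '[[[0.6,0,3],[0,0,0],1],[[0.6,0,5],[0,0,0],1],[[0.6,0,6],[0,0,0],1],[[0.6,0,6.5],[0,0,0],1],[[0.6,0,7],[0,0,0],1],[[0.6,0,7],[0,0,0],1]]'
python3 go.py 586.4 273.2 104 -4.7
```

```text
t: 34.42
eef_pos: [0.5868, 0.2733, 0.1052]
tool_rot: [-0.0, 0.999, -0.041, 0.001]
contact_force: [-4.2, -2.8, 11.8]
gripper_width: 0.286
shift [-0.3  0.1  1.2] turn [-0.02 -0.07 -0.02]
```

```bash
python3 -m handwheel '[[[0,0,-0.5],[0,0,0],1],[[0,0,-0.5],[0,0,0],0.3],[[0,0,-0.5],[0,0,0],0],[[0,0,-0.5],[0,0,0],-0.5],[[0,0,-0.5],[0,0,0],-1],[[0,0,-1],[0,0,0],-1],[[0,0,-10],[0,0,0],-1],[[0,0,-40],[0,0,0],-1],[[0,0,-80],[0,0,0],-1],[[0,0,-120],[0,0,0],-1],[[0,0,-160],[0,0,0],-1],[[-73,89,-200],[0,0,0],-1],[[-73,89,-205],[0,0,0],-1],[[-73,89,-205],[0,0,0],-1],[[-73,89,-205],[0,0,0],-1],[[-73,89,-205],[0,0,0],-1],[[-73,89,-205],[0,0,0],-1],[[-73,89,-205],[0,0,0],-1],[[-73,89,-205],[0,0,0],-1]]'
python3 - <<'E'
from fit import *
w=shot("wrist"); f=w["frame"].astype(int); v=w["frame"].copy(); print(w["T"][:3,3])
H=dict(large=(451.73,268.97,8.46),small=(586.75,273.21,-4.65),oblong=(459.11,125.77,3.3),oval=(603.2,132.54,.66))
for n,h in H.items():
    s=(h[0]/1000,h[1]/1000,h[2]/57.3)
    m=((f.max(2)-f.min(2)<45)&(f.min(2)>70)).astype(np.uint8)
    near=sil(w,[(o*1.1,.093,.101) for o in out[n]]+[(hub[n]*1.2,.1,.13)],s); m&=near
    r,i=fit(w,cover(n,.081),m,(s[0],s[1],h[2])); print(n,(r-h).round(2),round(i,3))
    c,_=cv2.findContours(sil(w,cover(n,.081),s),cv2.RETR_EXTERNAL,cv2.CHAIN_APPROX_NONE);cv2.drawContours(v,c,-1,(255,0,0),1)
cv2.imwrite("pics/w17.png",v[:,:,::-1])
E
```

```text
t: 36.0
eef_pos: [0.5064, 0.1913, 0.3076]
tool_rot: [0.0, 0.999, -0.041, -0.001]
contact_force: [-0.7, 0.3, -0.2]
gripper_width: 1.0
[0.50637286 0.19132323 0.30757817]
large [ 0.69  0.08 -0.34] 0.906
small [1.37 0.   0.14] 0.903
oblong [0.18 0.   0.17] 0.899
oval [ 1.16 -0.26 -1.09] 0.887
```

View pics/w17.png

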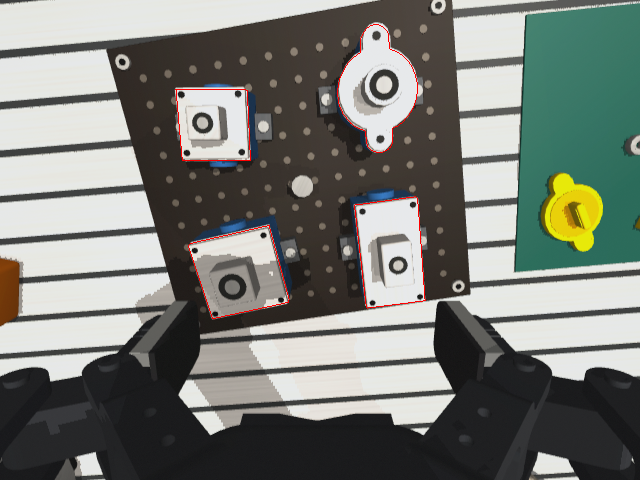

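All four covers coincide with their housings to within about 1.4 mm. I'll take one side crop, the 15th picture, to confirm they sit flat.

Run:
```python
from h import *
w=shot("scene"); f=cv2.resize(w["frame"][225:365,330:500],None,fx=4.2,fy=4.2,interpolation=cv2.INTER_CUBIC); cv2.imwrite("pics/s1.png",f[:,:,::-1])
```

```text
(no output)
```

View pics/s1.png

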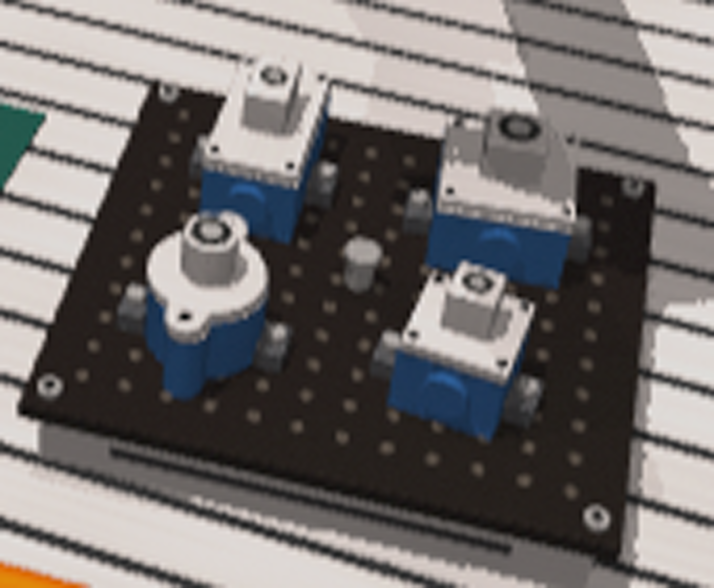

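All four covers lie flat on their rims with no gap showing, and the arm is clear of everything. Handing in.

```bash
python3 -c "
from station import bot,readout
print(readout.get_obs()['t'],bot.hand_in())"
```

```text
the job is handed in; nothing more can be done
36.1 None
```

I put all four aluminium covers on their matching blue housings and handed the job in at about 36 s of the 96 s. I did not touch the yellow caps or the green and purple look-alikes.

**Alignment:** the last wrist picture showed every cover within about 1.4 mm and 1.1° of its housing. The small square was furthest off in position and the oval in angle. I did not correct these because they are within fit noise.

**Seating:** each cover met the rim at the same height, 82 mm above where I picked it up, with 12 to 29 N upward force at contact. A side view from the scene camera showed all four flat with no visible gap.

**Checks that disagreed:** several fits of a cover held in the gripper were unreliable. The small cover's read 6 mm off sideways over the white table and 3 mm off along the tool over the plate. The oblong's changed by about 1 mm between two looks. I put these down to the bright background, did not use the small cover's values, and relied on the pictures and the rim fits. Right after release, the oblong's seat check overlapped only 0.76. The final picture gave 0.90 with 0.2 mm offset.

I viewed 15 pictures, one over the budget, to make the final flatness check.

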